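# Clear a stalled tube rack and try the lane-end limit switch

## Task

The rack of sample tubes on the unloading lane has stalled just short of the lane-end limit switch: draw it back clear of the reader hood without pushing the switch, lift it off and stand it gently and upright in the out-tray, midway between the two racks standing there, parallel to them and with its ends in line with theirs. Then, with the lane clear, reach in under the hood and push the switch's roller lever the way the racks travel until it clicks, without forcing it to its stop, and let it spring back. Leave the other racks and the things on the bench as they are.

Things in the scene. Friction and masses are not known exactly. Their poses are not given: they have to be found in the camera images.
- rack: the stalled tube rack: grey block 120 long (its x) x 23 wide (y) x 62 high (z), plain parallel sides, five tubes with caps 17 across up to 28 above its top: 90 high in all; 0.16 to 0.28 kg. Origin: centre of its underside. It stands on the belt, length along the lane, its leading end 6 to 60 short of the roller, often partly under the hood. Grip it across the 23, on the upper sides.
- rack_c (a point): centre of the stalled rack with its tubes, 45 above its underside; axes as the rack's
- full_c (a point): a rack just like it with five tubes, loose in the out-tray; point at its centre, 45 above its underside; x along its 120 length, y across its 23 width, z up. It and the empty rack stand side by side, nearly parallel, 124 to 136 apart (centres, across their width), the gap between them; either may be on the left.
- empty_c (a point): the other rack in the out-tray: same block (120 x 23 x 62) without tubes, loose; point at its centre, 31 above its underside; x along its length, y across its width, z up
- tray: the out-tray: shallow white plastic tray fixed to the bench, 160 (its x) x 220 (its y) outside, walls 4 thick and 16 high, inner floor 4 above the bench; origin: centre of its underside. The racks in it have their length along its x; the middle of the gap is near its centre.
- lane: the unloading lane, fixed. Origin: at bench level below the end of the belt's centre line; y along the lane the way the racks travel, z up, x away from the robot. Belt 30 wide, 75 high, from y -350 to 0. Guide rails 37 apart (centres), 3 thick, tops 90 above the bench. A base plate 10 high lies past its end (x -36 to 80, y -5 to 121). The sampler cabinet stands at y -521 to -347, x -82 to 102, 202 high.
- hood (a point): reader hood, an ivory box over the lane's end; point at the centre of its underside, 180 above the bench, at lane x 30, y 41; axes as the lane's. It spans lane x -14 to 74, y -30 to 112, and is 54 high (top at 234); its column below spans lane x 2 to 62, y 88 to 112. Under it the space is open on the robot's side and along the lane; 15 is free above the rack's caps.
- switch_body (a point): limit switch, a grey block on the far side of the lane just past the belt's end; point at the centre of its underside (10 above the bench). It spans lane x 31 to 73, y 0 to 40, up to 80 high. Its shaft points to the robot and carries the roller lever.
- switch (a joint): angle of the roller lever (rad): 0 upright at rest, growing as the roller is pushed along the lane's +y (the way the racks travel); it clicks at 0.38; hard stop at 0.87, over 0.8 counts as forced. A spring brings it back to 0; the roller takes about 2 N to start, 5 N at the click.
- roller (a point): centre of the roller: pale wheel 18 across, 10 wide (lane x), on the lane's centre line, at the top of a steel lever 38 long (shaft to roller centre), 10 wide, on its far side. At rest it is at lane y 20, 105 above the bench; the shaft is level along lane x, 67 above the bench. From rest the roller moves 14 along the lane to the click, 29 to the stop.
- dropper: bystander: small amber dropper bottle, 30 across, 72 high, upright near the lane on the robot's side; origin at the centre of its underside
- washbottle: bystander: white plastic wash bottle, 54 across, 165 high with its nozzle, upright on the robot's side of the hood's column; origin at the centre of its underside
- beaker: bystander: glass beaker, 68 across, 85 high, upright beyond the lane; origin at the centre of its underside
- slidebox: bystander: white plastic slide box 87 x 102 x 36 high, beyond the work; origin at the centre of its underside
Not all that is in view belongs to the job. Leave any blue or green look-alike of the part that bears full_c alone.

How it is judged (in metres and radians):
On the way, in this order (a step that is already met when the one before it is completed fails the run):
1. the stalled rack stands released and upright in the out-tray, midway between the two racks and in line with them (horizontal distance between rack_c and full_c below 0.079 m and horizontal distance between rack_c and empty_c below 0.079 m and x of rack_c in the frame of full_c between -0.015 and 0.015 m and angle between the x axis of rack_c and the x axis of full_c, either way round below 0.17 rad and x of rack_c in the frame of empty_c between -0.015 and 0.015 m and angle between the x axis of rack_c and the x axis of empty_c, either way round below 0.17 rad and angle between rack_c's own z axis and vertical below 0.06 rad and height (world z) of rack_c below 0.056 m and contact force between the fingers and rack below 0.2 N and linear speed of rack below 0.02 m/s), for 0.2 s.
2. the roller lever is pushed past its click (value of joint switch above 0.38 rad), for 0.05 s.
At the end, for the whole second after the job is handed in: The rack stands still and upright (0.06 rad) in the tray, let go, within 79 mm of each neighbour (centres; 11 mm of midway passes), ends in line within 15 mm, parallel within 0.17 rad; the lever has been pushed past its click and is back at rest (under 0.06 rad) (all of step 1 and value of joint switch below 0.06 rad); the robot touches nothing.
It fails at once if the switch is pushed (over 0.15 rad) while the stalled rack is not yet over the out-tray (value of joint switch above 0.15 rad and horizontal distance between rack_c and tray above 0.1 m).
It fails at once if the lever is forced to its stop (over 0.8 rad) (value of joint switch above 0.8 rad).
It fails at once if the stalled rack is dropped or slammed down (over 0.45 m/s within 15 mm of the tray floor) or tipped over (more than 0.6 rad) ((height (world z) of rack_c below 0.065 m and linear speed of rack above 0.45 m/s) or angle between rack_c's own z axis and vertical above 0.6 rad).
It fails at once if one of the racks in the tray is shifted more than 10 mm or tipped (distance of any of full_c, empty_c from where it was at the start of the episode above 0.01 m).
It fails at once if a bystander is moved more than 15 mm or tipped (distance of any of dropper, washbottle, beaker, slidebox from where it was at the start of the episode above 0.015 m or angle between any of dropper, washbottle, beaker, slidebox's own z axis and vertical above 0.3 rad).
It also fails if it takes over 64 s, if anything falls off the work surface, if the arm or the gripper's body presses on something with over 40 N, if the wrist force passes 120 N, or if a joint passes its speed limit or range.

## Robot

A 6-joint arm with a two-finger parallel gripper is mounted at the origin on the work surface. World frame = base frame: x ahead of the robot, y to its left, z up, the work surface at z = 0. Lengths are in mm, angles in rad, forces in N, time in s.
With the tool pointing down it reaches from about 425 to 925 mm from the base axis. Payload 12.5 kg.
Tool frame: the origin (TCP) lies midway between the tips of the shut fingers; the grasp point (between the pads) lies 19 mm behind it (grasp_offset is the distance from the TCP to the grasp point, in mm); z points along the fingers, y is the direction in which the jaws open and shut (so a half turn about z gives the same grasp; the last joint's range is limited). The gripper opens to 85 mm and grips with 20 to 120 N. Pads are 22 mm wide; open, the fingers measure 114 mm over their backs; the gripper's body (76 mm by 85 mm) begins 54 mm behind the grasp point. The pads swing forward as they close: fully open they stand 13 mm farther back than shut.
Start: joints at [1.116, 0.491, 1.559, -0, 1.092, -0.106], TCP at [213.59, 587.388, 231.327] pointing down, gripper open.
Joint ranges: [-3.1, 3.1], [-0.84, 2.19], [0.05, 2.79], [-1.13, 4.28], [0.06, 2.93], [-2.69, 2.69]. Speed limits (rad/s): [2.22, 2.22, 2.79, 3.14, 3.14, 3.14].

## Interface

Orientations are given as a unit quaternion [x, y, z, w].
In Python, from cell import * gives the robot as it stands.
- The arm moves only by the shell command python3 -m creep 'ROWS' [OPENING] [FORCE]. ROWS is JSON, one flat list of numbers, 6 for each row, row after row: the shift along the tool's x, y, z each as a share of 1 m, from -1 to 1, then the turn, a rotation vector about the tool's x, y, z each as a share of 0.5 rad, from -1 to 1. A call has 1 to 12 rows; each row shifts and turns the commanded pose from where the row before left it, along the tool's axes as they then stand; what a row does not reach is not made up. A row lasts 1/8 s, in which the tool goes at most 62.5 mm and 10.7 degrees, less where a joint would pass 70% of its speed; a pose out of reach is approached as far as the arm can. A call with a number of a shift or a turn outside -1 to 1 is refused whole. A call with a gripper value outside its range is refused whole. OPENING is the finger opening in mm, from 0 to 85.4, set as the call begins (- or left out, the last holds). The fingers move at their own pace and stop on an object; FORCE is the grip in N (left out, the last holds). Time passes only in rows, so rows that do not move let the fingers close. It gives the time, the measured TCP pose, the force and the opening at its end, in the units of the state.
- observe(): the state, without advancing time (a new reading comes with each control period).
- camera(name): name is "scene" or "top" or "wrist"; returns a dict with "pixels" (400x640x3 uint8, red, green, blue), "mtx" (3x3 intrinsics, pixels), "world_from_camera" (4x4, takes a point from camera to world coordinates); the wrist camera has in their place "T_tool_cam" (4x4, takes a point from camera to tool coordinates, whose origin is the TCP and whose axes are the flange's). Camera axes: x right, y up, looking along -z (the intrinsics and any distortion apply to the point x, -y, -z); pixel columns grow to the right and rows downward; lengths in mm; the calibration is good to about 2 mm. A picture is of the moment at which its call begins: read the wrist's pose just before it. There is no depth.
- finish_job(): hands the job in, once; it reports no verdict.
The state is a dict: "t": time; "qpos": joint angles; "qd": joint speeds; "tau": joint torques, N m; "tool_pos": TCP position; "tool_rot": TCP orientation; "wrist_force": force on the tool from outside, world axes, zero at the start; "ft_torque": the same for the moment, N m; "opening": finger opening in mm.
Only numpy, scipy, OpenCV 4.12 (cv2) and the standard library are available. Lean on these libraries where they do the work, as an engineer would, in place of code of your own. Each camera call takes 0.05 s, during which the arm holds its last target. There are 200 camera calls.

## Working session

There is one attempt and no reset: what is moved stays moved. The work goes in short steps, Python scripts to look and compute and a shell command to move; the robot and the scene stay as the last step left them, time stands still between calls to the robot, and variables do not carry over. Pictures are saved under pics/ and viewed, about 8 in all and at most 12, crops included, and the job is handed in when it is done.

```bash
mkdir -p pics && ls
cat > h.py <<'E'
from cell import *
import numpy as np, cv2
from scipy.spatial.transform import Rotation as R
def ray(c,u,v,T=None):
    T=c["world_from_camera"] if T is None else T
    T=np.array(T);K=np.array(c["mtx"]); d=np.linalg.inv(K)@[u,v,1]; d=np.array([d[0],-d[1],-d[2]])
    return T[:3,3],T[:3,:3]@d
def atz(c,u,v,z,T=None):
    o,d=ray(c,u,v,T); return o+d*(z-o[2])/d[2]
def proj(c,p,T=None):
    T=np.array(c["world_from_camera"] if T is None else T);q=np.linalg.inv(T)@[*p,1]
    q=np.array(c["mtx"])@[q[0],-q[1],-q[2]]; return q[:2]/q[2]
def save(c,name): cv2.imwrite("pics/"+name,cv2.cvtColor(np.asarray(c["pixels"]),cv2.COLOR_RGB2BGR))
E
python3 - <<'E'
from h import *
import pickle
for n in("scene","top"):
    c=camera(n); save(c,n+"0.png"); pickle.dump(c,open(n+".pkl","wb")); print(n,[k for k in c],np.round(c["mtx"],1).tolist(),np.round(c["world_from_camera"],3).tolist())
s=observe();print(s["t"],s["tool_pos"],s["tool_rot"],s["opening"],s["wrist_force"])
print(R.from_quat(s["tool_rot"]).as_matrix().round(3))
E
```

```text
pics
scene ['pixels', 'mtx', 'world_from_camera'] [[417.1, 0.0, 321.8], [0.0, 417.1, 206.5], [0.0, 0.0, 1.0]] [[0.992, -0.106, 0.061, 605.759], [0.121, 0.786, -0.606, -550.879], [0.016, 0.609, 0.793, 935.016], [0.0, 0.0, 0.0, 1.0]]
top ['pixels', 'mtx', 'world_from_camera'] [[432.7, 0.0, 321.1], [0.0, 432.7, 197.5], [0.0, 0.0, 1.0]] [[-0.023, 0.995, -0.095, 440.893], [-1.0, -0.024, -0.01, 64.697], [-0.012, 0.095, 0.995, 1192.336], [0.0, 0.0, 0.0, 1.0]]
0.1 [213.49201825 587.20989164 230.81617596] [ 1.73519086e-01  9.84830393e-01 -4.52949691e-04 -1.38292532e-04] 85.60985395666759 [ 0.24683115 -0.38147701 -0.13287387]
[[-0.94   0.342 -0.   ]
 [ 0.342  0.94  -0.001]
 [ 0.    -0.001 -1.   ]]
```

View pics/scene0.png

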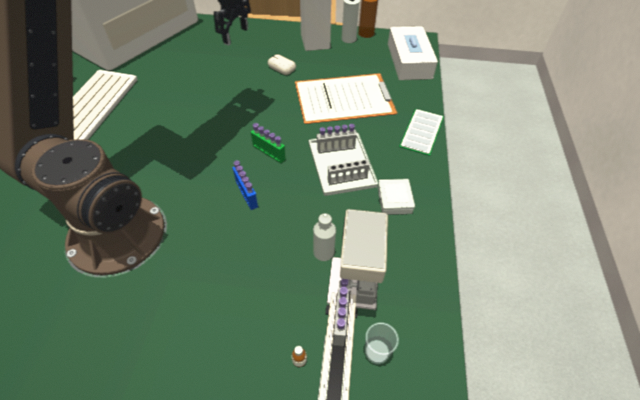

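View pics/top0.png

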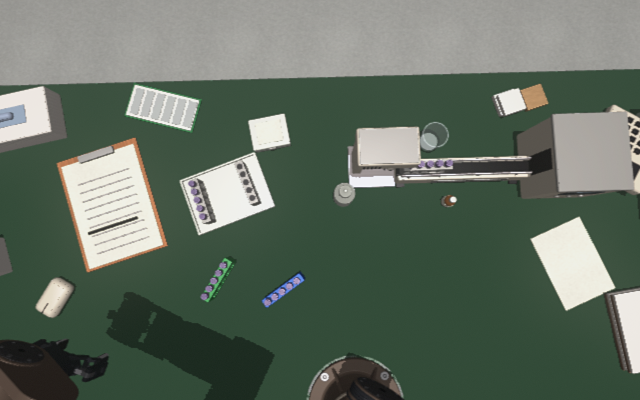

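The scene view shows the hood around (363,245), the stalled rack with purple caps at (342,310), and the tray with a full and an empty rack at (343,155). The blue (245,185) and green (268,142) racks are look-alikes and will be left alone. In the top view the grey full rack is at (200,200), the empty one at (247,183), and the stalled rack at about (435,164). I'll enlarge these to confirm.

Run:
```python
import cv2,numpy as np
a=cv2.imread("pics/top0.png"); 
x=cv2.resize(a[145:240,172:282],None,fx=4,fy=4,interpolation=cv2.INTER_CUBIC)
y=cv2.resize(a[120:215,330:418+30],None,fx=3,fy=3,interpolation=cv2.INTER_CUBIC)
y=cv2.copyMakeBorder(y,0,x.shape[0]-y.shape[0],0,0,cv2.BORDER_CONSTANT)
s=cv2.imread("pics/scene0.png")
z=np.hstack([x,y]); print(z.shape); cv2.imwrite("pics/crop1.png",z)
l=cv2.resize(s[200:400,280:420],None,fx=3,fy=3,interpolation=cv2.INTER_CUBIC)
cv2.imwrite("pics/crop2.png",l)
```

```text
(380, 794, 3)
```

View pics/crop1.png

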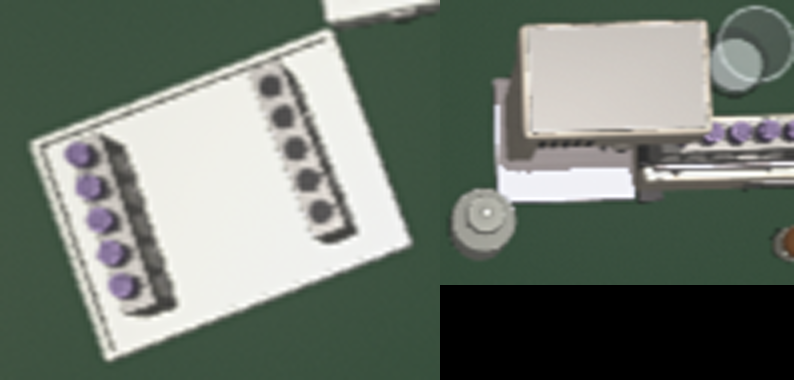

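View pics/crop2.png

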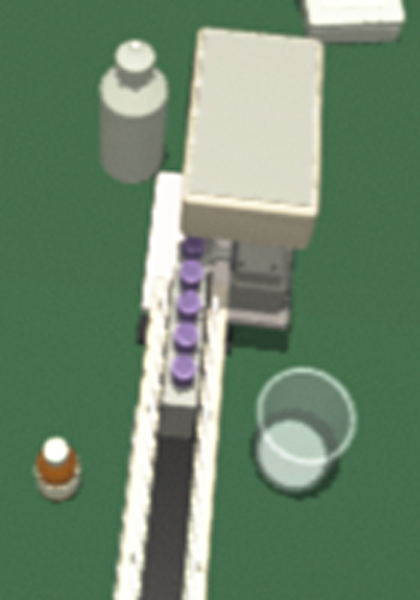

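The crops confirm it: the two tray racks are the grey ones, the full rack with its caps at crop (81..124,153..286) and the empty one with its holes at (270..320,85..211). The stalled rack's last caps show just past the hood, and in the scene crop its five caps run from (193,245) to (183,370). Next I'll compute the poses.

Run:
```python
from h import *
import pickle
S=pickle.load(open("scene.pkl","rb"));T=pickle.load(open("top.pkl","rb"))
def line(c,pts,z,name):
    P=np.array([atz(c,u,v,z)[:2] for u,v in pts]);m=P.mean(0)
    d=np.linalg.svd(P-m)[2][0]; d*=np.sign(d[np.argmax(abs(d))])
    print(name,"mean",m.round(1),"dir deg",np.degrees(np.arctan2(d[1],d[0])).round(2),"spacing",np.linalg.norm(np.diff(P,axis=0),axis=1).round(1)); return m,d
full=[(81/4+172,153/4+145),(90/4+172,186/4+145),(101/4+172,219/4+145),(113/4+172,252/4+145),(124/4+172,286/4+145)]
emp=[(270/4+172,85/4+145),(283/4+172,118/4+145),(295/4+172,149/4+145),(308/4+172,181/4+145),(320/4+172,211/4+145)]
a,da=line(T,full,94,"full");b,db=line(T,emp,66,"empty")
print("dist",np.linalg.norm(a-b),"mid",(a+b)/2, "along diff",(a-b)@da,(a-b)@db)
st=[(x/3+280,y/3+200) for x,y in[(193,245),(190,272),(189,303),(186,335),(183,370)]]
line(S,st,165,"stalled scene")
h=[(357,128.3),(419.7,127),(421,165),(359,165.3)]
P=np.array([atz(T,u,v,234)[:2] for u,v in h]);print("hood top",P.round(1).tolist(),P.mean(0))
hs=[(x/3+280,y/3+200) for x,y in[(200,28),(323,40),(312,215),(184,205)]]
P=np.array([atz(S,u,v,234)[:2] for u,v in hs]);print("hood scene",P.round(1).tolist(),P.mean(0))
print("tray c top",[atz(T,x/4+172,y/4+145,16)[:2].round(1).tolist() for x,y in[(30,144),(330,30),(412,243),(108,361)]])
print("washb",atz(T,345,191,165),"dropper",atz(T,448.5,201,72))
# fine belt lines in top: print rail edge columns
im=T["pixels"]
for u in(460,500): print(u,[int(v) for v in im[145:190,u].sum(1)//3])
```

```text
full mean [547.5 391.9] dir deg 18.27 spacing [22.3 22.6 22.7 23. ]
empty mean [593.7 272.9] dir deg 21.04 spacing [23.8 22.2 23.  21.4]
dist 127.63648382124848 mid [570.61436034 332.38457999] along diff -6.55962261256637 -0.3792979545725529
stalled scene mean [ 616.4 -192.1] dir deg 91.15 spacing [20.3 22.4 22.5 23.8]
hood top [[687.4, -10.4], [686.8, -151.6], [600.1, -150.7], [602.9, -12.3]] [644.30617227 -81.2512611 ]
hood scene [[604.7, -15.5], [691.0, -14.5], [687.6, -154.0], [606.6, -157.4]] [647.47466274 -85.34519787]
tray c top [[608.1, 464.9], [682.6, 257.5], [533.7, 202.6], [458.1, 410.4]]
washb [553.30896354  17.44702481 165.        ] dropper [ 531.05113108 -253.93301162   72.        ]
460 [64, 66, 67, 66, 66, 66, 66, 66, 66, 65, 65, 60, 93, 230, 215, 114, 122, 103, 64, 57, 57, 57, 59, 58, 59, 59, 58, 60, 103, 166, 146, 237, 241, 187, 104, 107, 75, 47, 64, 66, 65, 65, 65, 65, 65]
500 [65, 64, 64, 65, 65, 65, 64, 64, 64, 65, 62, 105, 228, 228, 126, 156, 74, 46, 47, 48, 48, 49, 48, 48, 47, 46, 57, 122, 139, 170, 233, 234, 154, 92, 84, 62, 53, 64, 65, 65, 65, 64, 64, 64, 64]
```

```bash
python3 -m creep '[0,0,-0.013,0,0,0.344, 0,0,-0.013,0,0,0.344, 0,0,-0.013,0,0,0.344, 0,0,-0.013,0,0,0.344, 0,0,-0.013,0,0,0.344, 0,0,-0.013,0,0,0.344, 0,0,-0.013,0,0,0.344]' 85 60
python3 - <<'E'
from h import *
c=camera("wrist"); print(np.round(c["T_tool_cam"],2).tolist(), np.round(c["mtx"],1).tolist())
E
```

```text
t: 0.98
tool_pos: [213.5, 587.2, 322.4]
tool_rot: [0.703, 0.711, -0.0, 0.0]
wrist_force: [0.3, -0.9, 0.2]
opening: 85.1
[[0.0, 0.97, 0.26, 66.48], [1.0, -0.0, -0.0, 1.07], [-0.0, 0.26, -0.97, -144.38], [0.0, 0.0, 0.0, 1.0]] [[293.4, 0.0, 318.0], [0.0, 293.4, 199.2], [0.0, 0.0, 1.0]]
```

```bash
python3 -m creep '[-0.054,0.026,0,0,0,0, -0.054,0.026,0,0,0,0, -0.054,0.026,0,0,0,0, -0.054,0.026,0,0,0,0, -0.054,0.026,0,0,0,0, -0.054,0.026,0,0,0,0, -0.054,0.026,0,0,0,0, -0.054,0.026,0,0,0,0, -0.054,0.026,0,0,0,0, -0.054,0.026,0,0,0,0, -0.054,0.026,0,0,0,0, -0.054,0.026,0,0,0,0]' && python3 -m creep '[-0.054,0.026,0,0,0,0, -0.054,0.026,0,0,0,0, -0.054,0.026,0,0,0,0, 0,0,0,0,0,0, 0,0,0,0,0,0]'
cat >> h.py <<'E'
def wrist(name=None):
    s=observe(); c=camera("wrist"); M=np.eye(4);M[:3,:3]=R.from_quat(s["tool_rot"]).as_matrix();M[:3,3]=s["tool_pos"]
    c["world_from_camera"]=M@np.array(c["T_tool_cam"])
    if name: save(c,name); import pickle; pickle.dump(c,open(name[:-4]+".pkl","wb"))
    return s,c
E
python3 -c "
from h import *
s,c=wrist('w1.png');print(s['t'],s['tool_pos'],s['tool_rot'])"
```

```text
t: 2.52
tool_pos: [537.7, -56.9, 321.9]
tool_rot: [0.7, 0.714, 0.0, -0.0]
wrist_force: [0.3, 1.1, 1.3]
opening: 84.8
t: 3.15
tool_pos: [617.7, -215.1, 321.5]
tool_rot: [0.7, 0.714, -0.0, -0.001]
wrist_force: [0.2, -0.0, -0.1]
opening: 85.1
3.15 [ 617.74329743 -215.13060942  321.51432415] [ 7.00253956e-01  7.13893461e-01 -1.02807312e-04 -7.16008495e-04]
```

View pics/w1.png

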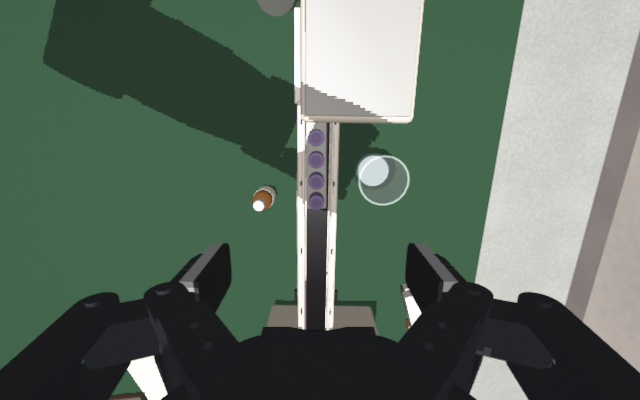

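The wrist view shows four caps at (316,138), (316,160), (316,181) and (316,201), the rack's rear end at about row 209, and the hood edge at row 121. The camera sits on the hood side.

Run:
```python
from h import *
import pickle
c=pickle.load(open("w1.pkl","rb"));im=np.asarray(c["pixels"]).astype(int)
P=np.array([atz(c,316.3,v,165)[:2] for v in(138,160,181,201)]);print("caps",P.round(1).tolist())
print("rear top edge",atz(c,316,209,137),"hood edge",[atz(c,u,120,234).round(1).tolist() for u in(303,412)])
# cap mask
b=(im[...,2]>im[...,1]+25)&(im[...,0]>im[...,1]+5);ys,xs=np.nonzero(b[125:215,300:335]);print("cap cols mean",xs.mean()+300,[round(xs[(ys>a)&(ys<a+18)].mean()+300,2) for a in(5,27,48,68)])
for v in(225,260,290): print(v,[int(k) for k in im[v,292:342].sum(1)//3])
```

```text
caps [[616.2, -165.8], [616.7, -188.0], [617.1, -209.9], [617.5, -231.5]]
rear top edge [ 617.31170942 -248.9685117   137.        ] hood edge [[606.2, -148.7, 234.0], [689.3, -147.0, 234.0]]
cap cols mean 315.74 [np.float64(315.72), np.float64(315.72), np.float64(315.8), np.float64(315.74)]
225 [82, 82, 82, 83, 120, 201, 243, 253, 254, 251, 251, 253, 230, 218, 192, 69, 69, 68, 69, 69, 69, 68, 70, 68, 68, 69, 68, 69, 68, 69, 68, 68, 69, 68, 67, 205, 233, 246, 253, 250, 251, 254, 253, 247, 175, 82, 83, 82, 83, 82]
260 [82, 82, 83, 83, 77, 174, 236, 251, 253, 249, 251, 250, 230, 230, 182, 52, 51, 51, 51, 50, 52, 52, 51, 52, 51, 51, 51, 51, 50, 51, 50, 51, 51, 51, 195, 228, 208, 244, 248, 250, 253, 252, 239, 155, 82, 82, 83, 83, 83, 83]
290 [83, 83, 63, 34, 40, 153, 229, 249, 252, 247, 249, 247, 197, 126, 78, 39, 38, 39, 38, 38, 39, 38, 38, 39, 40, 39, 38, 40, 40, 39, 38, 38, 39, 74, 206, 206, 237, 246, 247, 252, 251, 240, 161, 24, 26, 65, 83, 82, 83, 82]
```

```bash
python3 -m creep '[-0.017,0,0.05,0,0,0, 0,0,0.05,0,0,0, 0,0,0.05,0,0,0, 0,0,0.04,0,0,0, 0,0,0.018,0,0,0, 0,0,0.0105,0,0,0, 0,0,0,0,0,0]' && python3 -m creep '[0,0,0,0,0,0, 0,0,0,0,0,0, 0,0,0,0,0,0, 0,0,0,0,0,0, 0,0,0,0,0,0, 0,0,0,0,0,0]' 15 40
```

```text
t: 4.08
tool_pos: [618.7, -232.3, 104.4]
tool_rot: [0.701, 0.714, 0.0, 0.0]
wrist_force: [-0.3, -1.4, -0.4]
opening: 85.3
t: 4.82
tool_pos: [618.5, -232.6, 104.2]
tool_rot: [0.701, 0.713, 0.0, 0.0]
wrist_force: [-2.2, 1.0, 5.4]
opening: 22.7
```

```bash
python3 -m creep '[-0.006,0,0,0,0,0, -0.012,0,0,0,0,0, -0.015,0,0,0,0,0, -0.015,0,0,0,0,0, -0.012,0,0,0,0,0, -0.006,0,0,0,0,0, 0,0,0,0,0,0, 0,0,0,0,0,0]' && python3 -m creep '[0,0,0,0,0,0, 0,0,0,0,0,0, 0,0,0,0,0,0, 0,0,0,0,0,0]' 80
python3 -m creep '[0.015,0,0,0,0,0, 0.02,0,0,0,0,0, 0.008,0,0,0,0,0, 0,0,0,0,0,0]'
python3 - <<'E'
from h import *
s,c=wrist("w2.png"); print(s["tool_pos"])
c=camera("scene");im=cv2.cvtColor(np.asarray(c["pixels"])[200:400,280:420],cv2.COLOR_RGB2BGR)
a=cv2.imread("pics/w2.png")
cv2.imwrite("pics/v2.png",np.hstack([cv2.resize(a,(600,375)),cv2.resize(im,(200,375))])) if 0 else None
z=cv2.resize(im,(280,400),interpolation=cv2.INTER_CUBIC);cv2.imwrite("pics/v2.png",np.hstack([a[:,60:580],z]))
E
```

```text
t: 5.82
tool_pos: [619.9, -299.1, 104.2]
tool_rot: [0.701, 0.713, 0.0, 0.001]
wrist_force: [-0.4, -3.3, 5.8]
opening: 22.4
t: 6.32
tool_pos: [619.6, -298.3, 103.6]
tool_rot: [0.701, 0.713, 0.0, -0.0]
wrist_force: [0.2, 0.3, -0.3]
opening: 80.1
t: 6.82
tool_pos: [619.0, -254.4, 104.0]
tool_rot: [0.7, 0.714, 0.0, 0.0]
wrist_force: [-0.3, 0.0, -0.2]
opening: 80.0
[ 619.03397647 -254.42801023  103.98456259]
```

View pics/v2.png

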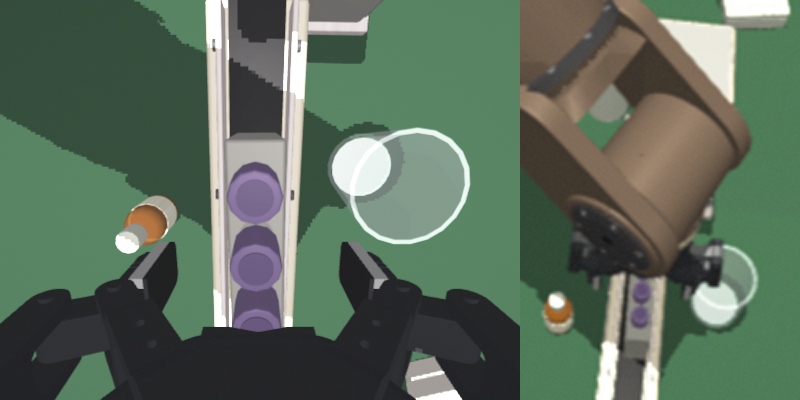

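The rack is upright on the belt between the finger pads, clear of the hood. Its front edge is at row 134 and its first cap at (314,201).

```bash
python3 - <<'E'
from h import *
import pickle
c=pickle.load(open("w2.pkl","rb"))
print("front edge",atz(c,316,135,137).round(1),"cap1",atz(c,314.5,201,165).round(1),"cap2",atz(c,315,268,165).round(1))
E
python3 -m creep '[0,0,0,0,0,0, 0,0,0,0,0,0, 0,0,0,0,0,0, 0,0,0,0,0,0, 0,0,0,0,0,0, 0,0,0,0,0,0]' 15 60
```

```text
front edge [ 618.3 -193.3  137. ] cap1 [ 618.3 -211.   165. ] cap2 [ 618.9 -232.8  165. ]
t: 7.68
tool_pos: [618.9, -255.6, 103.9]
tool_rot: [0.701, 0.713, 0.0, 0.0]
wrist_force: [-0.3, -1.8, 2.4]
opening: 22.2
```

```bash
python3 -m creep '[0,0,-0.005,0,0,0, 0,0,-0.015,0,0,0, 0,0,-0.03,0,0,0, 0,0,-0.04,0,0,0, 0,0,-0.04,0,0,0, 0,0,-0.04,0,0,0, 0,0,-0.025,0,0,0, 0,0,-0.01,0,0,0, 0,0,0,0,0,0]' && python3 -m creep '[0.025,-0.003,0,0,0,0, 0.053,-0.003,0,0,0,0, 0.053,-0.003,0,0,0,0, 0.053,-0.003,0,0,0,0, 0.053,-0.003,0,0,0,0, 0.053,-0.003,0,0,0,0, 0.053,-0.003,0,0,0,0, 0.053,-0.003,0,0,0,0, 0.053,-0.003,0,0,0,0, 0.053,-0.003,0,0,0,0, 0.053,-0.003,0,0,0,0, 0.032,-0.003,0,0,0,0]' && python3 -m creep '[0,0,0,0,0,-0.2, 0,0,0,0,0,-0.34, 0,0,0,0,0,-0.34, 0,0,0,0,0,-0.34, 0,0,0,0,0,-0.34, 0,0,0,0,0,-0.34, 0,0,0,0,0,-0.34, 0,0,0,0,0,-0.34, 0,0,0,0,0,-0.34, 0,0,0,0,0,-0.34, 0,0,0,0,0,-0.34, 0,0,0,0,0,-0.18]' && python3 -m creep '[0,0,0,0,0,0, 0,0,0,0,0,0]'
```

```text
t: 8.8
tool_pos: [618.7, -255.4, 309.0]
tool_rot: [0.701, 0.713, 0.0, 0.0]
wrist_force: [0.8, -0.6, -2.7]
opening: 22.0
t: 10.3
tool_pos: [570.4, 333.8, 307.4]
tool_rot: [0.7, 0.714, -0.001, -0.001]
wrist_force: [0.8, 0.0, -2.8]
opening: 21.9
t: 11.8
tool_pos: [571.0, 331.4, 307.5]
tool_rot: [-0.17, 0.985, -0.0, -0.001]
wrist_force: [-0.3, -0.7, -2.5]
opening: 22.1
t: 12.05
tool_pos: [571.7, 331.1, 308.3]
tool_rot: [-0.167, 0.986, -0.0, -0.0]
wrist_force: [0.2, -0.0, -2.7]
opening: 22.3
```

Run:
```python
from h import *
s,c=wrist("w3.png"); M=R.from_quat(s["tool_rot"]).as_matrix();print(s["t"],s["tool_pos"].round(1),"x_tool deg",np.degrees(np.arctan2(M[1,0],M[0,0])),s["opening"])
c2=camera("top"); save(c2,"top1.png")
a=cv2.imread("pics/w3.png");b=cv2.imread("pics/top1.png")
cv2.imwrite("pics/v3.png",np.hstack([a[:,80:560],cv2.resize(b[130:260,160:290],(300,300))]) if 0 else a)
```

```text
12.05 [571.7 331.1 308.3] x_tool deg -160.77302534140452 22.272650052705686
```

View pics/v3.png

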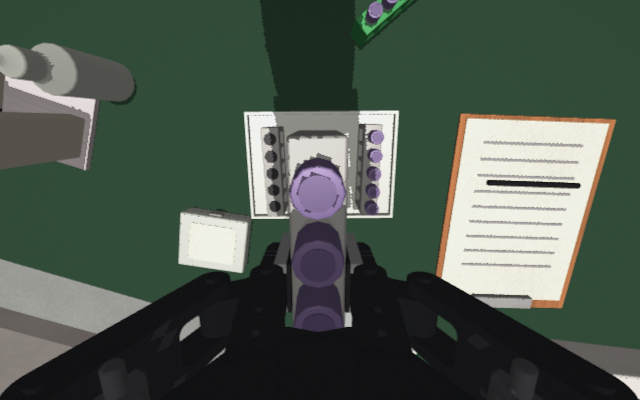

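The wrist view shows the rack held upright over the tray. The full rack's caps run from (376,138) to (372,208), and the empty rack's holes from (270,138) to (275,206).

Run:
```python
from h import *
import pickle
c=pickle.load(open("w3.pkl","rb")) if 0 else pickle.load(open("w3.pkl","rb"))
def line(pts,z,n):
    P=np.array([atz(c,u,v,z)[:2] for u,v in pts]);m=P.mean(0);d=np.linalg.svd(P-m)[2][0];d*=np.sign(d[0])
    print(n,m.round(1),np.degrees(np.arctan2(d[1],d[0])).round(1),np.linalg.norm(np.diff(P,axis=0),axis=1).round(1));return m,d
a,da=line([(376.5,138),(376,156),(375,173),(373.5,190),(372,208)],94,"full")
b,db=line([(270,138.5),(271,156),(272.5,173),(274,189.5),(275,206)],66,"empty")
s=observe();M=R.from_quat(s["tool_rot"]).as_matrix()
m=(a+b)/2;print("mid",m,"dist",np.linalg.norm(a-b))
g=s["tool_pos"][:2]
for t in(m,(m+[570.6,332.4])/2): print("need tool",M[:2,:2].T@(t-g), "x of mid in full",(t-a)@da,"in empty",(t-b)@db)
```

```text
full [547.8 397.3] 18.4 [21.5 20.9 21.6 23.6]
empty [595.1 275.5] 21.4 [22.5 22.6 22.6 23.3]
mid [571.41663613 336.38424521] dist 130.65174046784867
need tool [-1.24550569  5.32930824] x of mid in full 3.2120664445892397 in empty 0.16547776916887008
need tool [-0.20316385  3.58322705] x of mid in full 2.1958072032235534 in empty -0.9404858710726959
```

```bash
python3 -m creep '[-0.0015,0.0035,0.015,0,0,0, 0,0,0.04,0,0,0, 0,0,0.045,0,0,0, 0,0,0.045,0,0,0, 0,0,0.045,0,0,0, 0,0,0.03,0,0,0, 0,0,0.02,0,0,0, 0,0,0.012,0,0,0, 0,0,0.005,0,0,0, 0,0,0,0,0,0, 0,0,0,0,0,0]'
```

```text
t: 13.52
tool_pos: [572.9, 334.8, 52.7]
tool_rot: [-0.168, 0.986, 0.0, 0.001]
wrist_force: [-0.6, -0.1, -2.1]
opening: 22.2
```

```bash
python3 -m creep '[0,0,0.006,0,0,0, 0,0,0.005,0,0,0, 0,0,0.003,0,0,0, 0,0,0.002,0,0,0, 0,0,0.002,0,0,0, 0,0,0.001,0,0,0, 0,0,0,0,0,0]'
```

```text
t: 14.4
tool_pos: [572.6, 334.7, 32.9]
tool_rot: [-0.168, 0.986, 0.0, 0.0]
wrist_force: [0.5, 0.0, -2.7]
opening: 22.4
```

```bash
python3 -m creep '[0,0,0.001,0,0,0, 0,0,0,0,0,0, 0,0,0,0,0,0]' && python3 -m creep '[0,0,0.001,0,0,0, 0,0,0,0,0,0, 0,0,0,0,0,0]'
```

```text
t: 14.78
tool_pos: [572.6, 334.6, 32.8]
tool_rot: [-0.168, 0.986, 0.0, 0.0]
wrist_force: [-3.4, -2.1, 7.8]
opening: 22.1
t: 15.15
tool_pos: [572.7, 334.7, 32.8]
tool_rot: [-0.168, 0.986, 0.0, 0.001]
wrist_force: [-5.7, -4.0, 16.1]
opening: 22.2
```

```bash
python3 -m creep '[0,0,-0.001,0,0,0, 0,0,0,0,0,0]' && python3 -m creep '[0,0,0,0,0,0, 0,0,0,0,0,0, 0,0,0,0,0,0, 0,0,0,0,0,0]' 42 && python3 -m creep '[0,0,-0.01,0,0,0, 0,0,-0.02,0,0,0, 0,0,-0.04,0,0,0, 0,0,-0.05,0,0,0, 0,0,-0.05,0,0,0, 0,0,-0.05,0,0,0, 0,0,-0.05,0,0,0, 0,0,0,0,0,0]'
python3 - <<'E'
from h import *
s,c=wrist("w4.png"); print(s["tool_pos"]); c=camera("top"); save(c,"top2.png"); import pickle; pickle.dump(c,open("top2.pkl","wb"))
a=cv2.imread("pics/w4.png");b=cv2.imread("pics/top2.png")
b=cv2.resize(b[140:245,170:285],None,fx=3.2,fy=3.2);b=cv2.copyMakeBorder(b,0,400-b.shape[0],0,0,cv2.BORDER_CONSTANT);print(b.shape)
cv2.imwrite("pics/v4.png",np.hstack([a[:,150:550],b]))
E
```

```text
t: 15.4
tool_pos: [572.6, 334.7, 32.8]
tool_rot: [-0.168, 0.986, 0.0, 0.0]
wrist_force: [-4.1, -2.7, 8.9]
opening: 22.4
t: 15.9
tool_pos: [572.5, 334.6, 31.7]
tool_rot: [-0.168, 0.986, 0.0, -0.0]
wrist_force: [0.4, -0.1, -0.5]
opening: 42.0
t: 16.9
tool_pos: [573.1, 334.9, 307.9]
tool_rot: [-0.168, 0.986, 0.001, 0.004]
wrist_force: [-0.1, -0.9, -0.7]
opening: 42.0
[573.10438966 334.94271357 307.91590643]
(400, 368, 3)
```

View pics/v4.png

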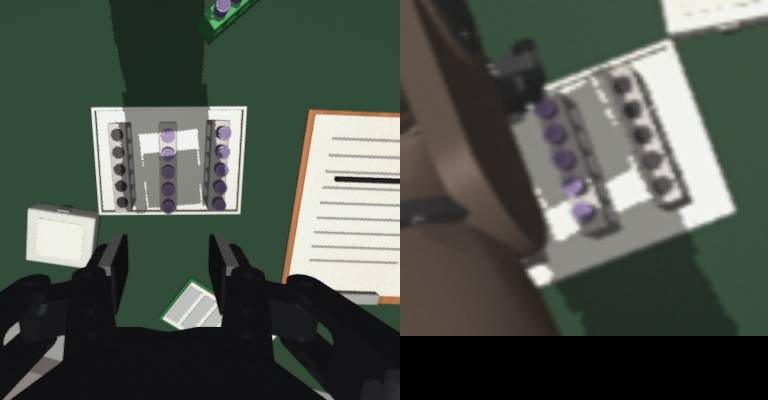

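The wrist view shows the rack standing midway, with its caps at (318,134..206) in full-frame pixels. The full rack's caps are at (374..369,132..204) and the empty rack's holes at (267..272,134..202). I'll check these numerically and turn the tool for the switch.

```bash
python3 - <<'E'
from h import *
import pickle
c=pickle.load(open("w4.pkl","rb"))
L=lambda u0,v0,u1,v1,z:(atz(c,u0,v0,z)[:2],atz(c,u1,v1,z)[:2])
o={}
for n,a in dict(full=(374,132,369,204,94),rack=(318,134.5,318,206,94),empty=(267,134.5,272,202,66)).items():
    p,q=L(*a);d=(p-q)/np.linalg.norm(p-q);d*=np.sign(d[0]);o[n]=((p+q)/2,d);print(n,o[n][0].round(1),np.degrees(np.arctan2(d[1],d[0])).round(1),np.linalg.norm(p-q).round(1))
for n in("full","empty"): e=o["rack"][0]-o[n][0];print(n,np.linalg.norm(e).round(1),(e@o[n][1]).round(1))
E
python3 -m creep '[0,0,0,0,0,0.2, 0,0,0,0,0,0.366, 0,0,0,0,0,0.366, 0,0,0,0,0,0.366, 0,0,0,0,0,0.366, 0,0,0,0,0,0.366, 0,0,0,0,0,0.366, 0,0,0,0,0,0.366, 0,0,0,0,0,0.366, 0,0,0,0,0,0.366, 0,0,0,0,0,0.366, 0,0,0,0,0,0.366]' 0 && python3 -m creep '[0,0,0,0,0,0.366, 0,0,0,0,0,0.366, 0,0,0,0,0,0.366, 0,0,0,0,0,0.366, 0,0,0,0,0,0.366, 0,0,0,0,0,0.366, 0,0,0,0,0,0.366, 0,0,0,0,0,0.124, 0,0,0,0,0,0]'
```

```text
full [547.2 396.2] 18.3 89.4
rack [571.7 335.1] 19.4 89.1
empty [595.  275.2] 21.1 90.4
full 65.8 4.1
empty 64.3 -0.3
t: 18.5
tool_pos: [572.1, 334.4, 300.5]
tool_rot: [0.778, 0.629, -0.001, -0.0]
wrist_force: [0.8, 0.2, -0.4]
opening: 0.3
t: 19.62
tool_pos: [572.2, 334.4, 300.8]
tool_rot: [1.0, 0.012, -0.001, 0.0]
wrist_force: [-0.4, -0.1, 0.3]
opening: 0.1
```

The rack is 65.8 mm from the full rack and 64.3 mm from the empty one. Its ends are within 4 mm and its angle is within 2°. Now to the front of the hood, with the tool tilted 60°.

```bash
python3 -m creep '[-0.0026,0.0525,-0.005,0,0,0, -0.0026,0.0525,-0.005,0,0,0, -0.0026,0.0525,-0.005,0,0,0, -0.0026,0.0525,0,0,0,0, -0.0026,0.0525,0,0,0,0, -0.0026,0.0525,0,0,0,0, -0.0026,0.0525,0,0,0,0, -0.0026,0.0525,0,0,0,0, -0.0026,0.0525,0,0,0,0, 0,0,0,0,0,0]' && python3 -m creep '[0,0,0,0,0.349,0, 0,0,0,0,0.349,0, 0,0,0,0,0.349,0, 0,0,0,0,0.349,0, 0,0,0,0,0.349,0, 0,0,0,0,0.349,0, 0,0,0,0,0,0, 0,0,0,0,0,0]'; python3 -c "
from h import *
s=observe();print(s['qpos'],R.from_quat(s['tool_rot']).as_matrix().round(3))"
```

```text
t: 20.88
tool_pos: [559.4, -141.3, 316.0]
tool_rot: [1.0, 0.01, -0.001, -0.0]
wrist_force: [0.1, 0.3, 0.4]
opening: -0.1
t: 21.88
tool_pos: [563.8, -125.6, 315.8]
tool_rot: [0.915, 0.023, 0.402, -0.029]
wrist_force: [-0.8, -0.1, 0.7]
opening: -0.3
[-0.52919709  0.17126988  2.06238179  1.2087756   0.48037441 -0.00343112] [[ 0.675  0.065  0.735]
 [ 0.019 -0.997  0.071]
 [ 0.737 -0.034 -0.675]]
```

```bash
cat >> h.py <<'E'
def need(b,yaw,pos=None):
    s=observe();M=R.from_quat(s["tool_rot"]); D=R.from_euler("z",yaw,degrees=True)*R.from_matrix(np.diag([1,-1,-1.]))*R.from_euler("y",b,degrees=True)
    print("q",np.round(s["qpos"],2),"pos",s["tool_pos"].round(1),"rv share",((M.inv()*D).as_rotvec()/0.5).round(3))
    if pos is not None: print("shift",(M.inv().apply(np.array(pos)-s["tool_pos"])/1000).round(4))
E
python3 -c "
from h import *
need(60,1.1,(560,-140,316))"
```

```text
q [-0.53  0.17  2.06  1.21  0.48 -0.  ] pos [ 563.8 -125.6  315.8] rv share [-0.115  0.437 -0.001]
shift [-0.0027  0.0141 -0.004 ]
```

```bash
python3 -m creep '[0,0.014,-0.004,-0.04,0.15,0, 0,0,0,-0.04,0.15,0, 0,0,0,-0.035,0.137,0, 0,0,0,0,0,0, 0,0,0,0,0,0]'; python3 -c "
from h import *
need(60,1.1,(560,-140,316))"
```

```text
t: 22.5
tool_pos: [562.2, -139.9, 318.3]
tool_rot: [0.866, 0.008, 0.5, -0.005]
wrist_force: [-0.1, 1.2, -0.0]
opening: 0.3
q [-0.58  0.19  2.19  1.91  0.55 -0.72] pos [ 562.2 -139.9  318.3] rv share [-0.002 -0.002 -0.001]
shift [-0.0031  0.0001 -0.0007]
```

```bash
python3 -m creep '[-0.028,0,0.0116,0,0,0, -0.028,0,0.0116,0,0,0, -0.028,0,0.0116,0,0,0, -0.028,0,0.0116,0,0,0, -0.028,0,0.0116,0,0,0, 0,0,0,0,0,0, 0,0,0,0,0,0]'; python3 -c "
from h import *
need(60,1.1,(540,-140,160))
s,c=wrist('w5.png')"
```

```text
t: 23.38
tool_pos: [543.0, -140.3, 168.7]
tool_rot: [0.865, 0.008, 0.501, -0.005]
wrist_force: [0.1, -0.1, 0.3]
opening: -0.2
q [-0.61  0.52  2.38  2.41  0.87 -1.39] pos [ 543.  -140.3  168.7] rv share [-0.002 -0.007 -0.002]
shift [-0.009  -0.0003  0.0017]
```

View pics/w5.png

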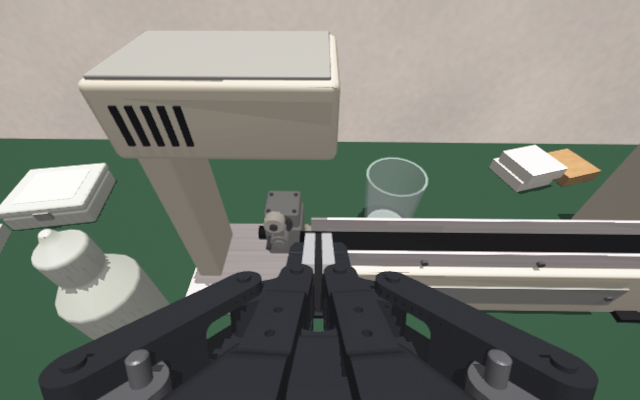

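The view under the hood shows the roller at about (275,222), the switch body at (284,205), and the shut fingertips between columns 303 and 333 around row 240.

Run:
```python
from h import *
import pickle
c=pickle.load(open("w5.pkl","rb"))
for u,v in((275,222),(265,222),(286,222)):
    o,d=ray(c,u,v);p=o+d*(611-o[0])/d[0];print(u,v,p.round(1))
# TCP in image and finger width
s=observe();print("tcp px",proj(c,s["tool_pos"]).round(1),"px/mm",np.linalg.norm(proj(c,s["tool_pos"]+[0,10,0])-proj(c,s["tool_pos"]))/10)
a=cv2.cvtColor(np.asarray(c["pixels"])[180:290,220:360],cv2.COLOR_RGB2BGR);cv2.imwrite("pics/v5.png",cv2.resize(a,None,fx=5,fy=5,interpolation=cv2.INTER_CUBIC))
```

```text
275 222 [ 611.  -102.4  113.9]
265 222 [611.  -94.  113.7]
286 222 [ 611.  -111.5  114.1]
tcp px [319.8 252.7] px/mm 1.8916946750783896
```

View pics/v5.png

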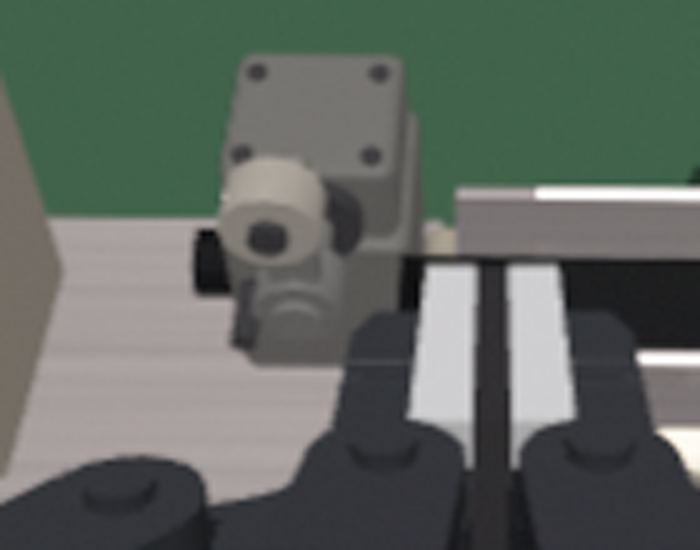

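The roller's face centre is at pixel (274,227), which gives world y ≈ -102 and a near side at ≈ -111. The fingertips are about 15 mm wide in all. I'll descend, then slide in at y ≈ -135.

```bash
python3 -m creep '[-0.028,-0.0025,0.0162,0,0,0, -0.028,-0.0025,0.0162,0,0,0, 0,0,0,0,0,0, 0,0,0,0,0,0]' && python3 -m creep '[0.0132,0,0.0228,0,0,0, 0.0132,0,0.0228,0,0,0, 0.0132,0,0.0228,0,0,0, 0,0,0,0,0,0, 0,0,0,0,0,0]'; python3 -c "
from h import *
need(60,1.1,(622,-135,104))
s=observe();print(s['wrist_force'].round(1))"
```

```text
t: 23.92
tool_pos: [542.8, -135.4, 104.5]
tool_rot: [0.865, 0.008, 0.502, -0.005]
wrist_force: [0.6, 0.3, -0.2]
opening: 0.2
t: 24.55
tool_pos: [621.0, -133.8, 104.6]
tool_rot: [0.865, 0.008, 0.501, -0.005]
wrist_force: [0.5, 0.7, 0.1]
opening: -0.0
q [-0.49  0.71  2.24  2.57  0.88 -1.45] pos [ 621.  -133.8  104.6] rv share [ 0.001 -0.007 -0.001]
shift [-0.0001  0.0012  0.0012]
[0.5 0.7 0.1]
```

```bash
python3 -m creep '[0,-0.005,0,0,0,0, 0,-0.005,0,0,0,0, 0,0,0,0,0,0]' && python3 -m creep '[0,-0.003,0,0,0,0, 0,0,0,0,0,0, 0,0,0,0,0,0]' && python3 -m creep '[0,-0.003,0,0,0,0, 0,0,0,0,0,0, 0,0,0,0,0,0]'
```

```text
t: 24.92
tool_pos: [621.0, -123.5, 103.2]
tool_rot: [0.866, 0.008, 0.501, -0.005]
wrist_force: [-0.6, 0.0, -0.5]
opening: 0.0
t: 25.3
tool_pos: [621.3, -121.2, 103.3]
tool_rot: [0.865, 0.008, 0.501, -0.005]
wrist_force: [0.5, -3.1, 0.4]
opening: 0.3
t: 25.68
tool_pos: [621.3, -118.0, 103.5]
tool_rot: [0.865, 0.008, 0.501, -0.005]
wrist_force: [-1.2, -3.6, 2.7]
opening: -0.5
```

```bash
python3 -m creep '[0,-0.003,0,0,0,0, 0,-0.003,0,0,0,0, 0,-0.002,0,0,0,0, 0,0,0,0,0,0, 0,0,0,0,0,0]' && python3 -m creep '[0,-0.002,0,0,0,0, 0,-0.002,0,0,0,0, 0,0,0,0,0,0, 0,0,0,0,0,0]'
python3 - <<'E'
from h import *
s,c=wrist("w6.png");print(s["tool_pos"],s["wrist_force"])
a=cv2.cvtColor(np.asarray(c["pixels"])[130:270,220:420],cv2.COLOR_RGB2BGR);cv2.imwrite("pics/v6.png",cv2.resize(a,None,fx=4,fy=4,interpolation=cv2.INTER_CUBIC))
E
```

```text
t: 26.3
tool_pos: [621.0, -110.0, 103.3]
tool_rot: [0.865, 0.008, 0.501, -0.005]
wrist_force: [-0.5, -4.7, 2.8]
opening: -0.2
t: 26.8
tool_pos: [620.8, -106.0, 103.0]
tool_rot: [0.866, 0.008, 0.501, -0.005]
wrist_force: [0.3, -5.0, -0.6]
opening: -0.1
[ 620.84602799 -105.95647567  103.00009528] [ 0.34162494 -4.95610559 -0.60665666]
```

View pics/v6.png

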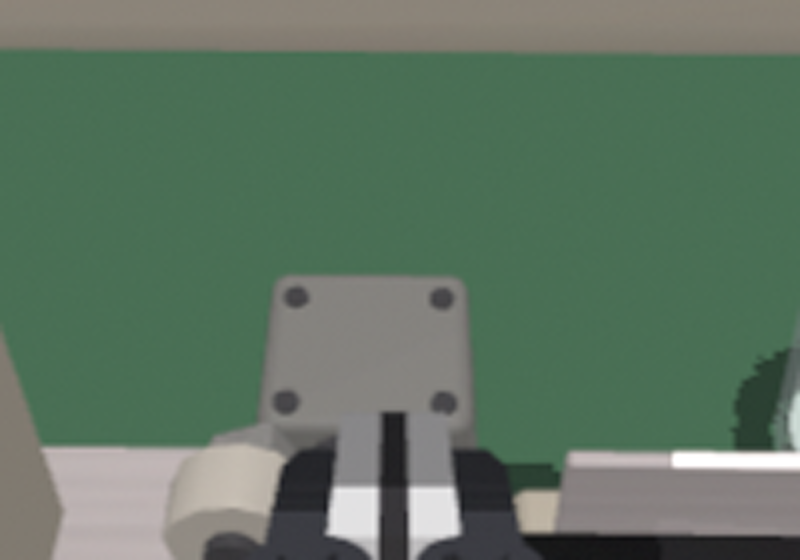

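The roller is pushed over to the left, with its left edge at crop (166,505), i.e. pixel (261.5,256). I'll compute the travel.

Run:
```python
from h import *
import pickle
c=pickle.load(open("w6.pkl","rb"))
for X in(611,616,621):
    o,d=ray(c,261.5,256);p=o+d*(X-o[0])/d[0];print(p.round(1))
c=pickle.load(open("w5.pkl","rb"));o,d=ray(c,263.8,226);print("rest",(o+d*(611-o[0])/d[0]).round(1))
```

```text
[611.  -78.1 114. ]
[616.  -76.3 106.6]
[621.  -74.5  99.1]
rest [611.  -92.4 108.5]
```

Travel is about 15–17 mm, just past the click. I'll push 3 mm more for certainty (the limit is 27), then withdraw.

```bash
python3 -m creep '[0,-0.002,0,0,0,0, 0,-0.0015,0,0,0,0, 0,0,0,0,0,0, 0,0,0,0,0,0]' && python3 -m creep '[0,0.008,0,0,0,0, 0,0.012,0,0,0,0, 0,0.015,0,0,0,0, 0,0,0,0,0,0]'
python3 - <<'E'
from h import *
s,c=wrist("w7.png");print(s["tool_pos"],s["wrist_force"])
a=cv2.cvtColor(np.asarray(c["pixels"])[130:290,220:420],cv2.COLOR_RGB2BGR);cv2.imwrite("pics/v7.png",cv2.resize(a,None,fx=3,fy=3,interpolation=cv2.INTER_CUBIC))
E
```

```text
t: 27.35
tool_pos: [620.7, -102.6, 102.8]
tool_rot: [0.866, 0.007, 0.5, -0.005]
wrist_force: [-0.5, -7.1, -0.6]
opening: 0.0
t: 27.85
tool_pos: [621.4, -138.5, 103.1]
tool_rot: [0.865, 0.007, 0.501, -0.005]
wrist_force: [-0.5, 0.7, 0.9]
opening: 0.3
[ 621.39713038 -138.51376142  103.12186463] [-0.46007051  0.67642216  0.89199614]
```

View pics/v7.png

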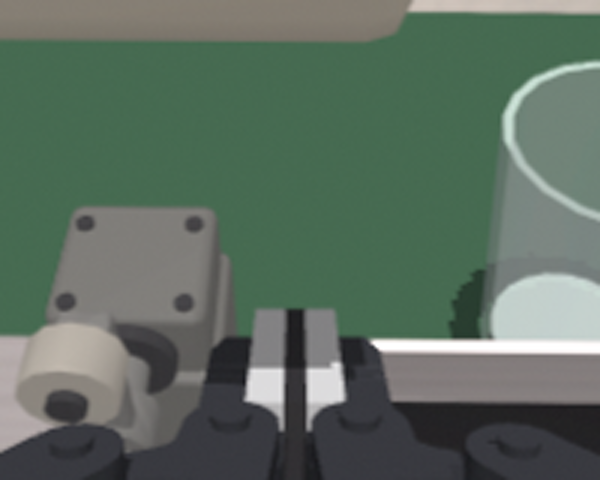

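```bash
python3 - <<'E'
from h import *
import pickle
for n,(u,v) in (("w5",(273.6,227.4)),("w7",(220+69/3,130+400/3))):
    c=pickle.load(open(n+".pkl","rb"));o,d=ray(c,u,v);print((o+d*(611-o[0])/d[0]).round(1))
E
python3 -m creep '[-0.0132,0,-0.0228,0,0,0, -0.0132,0,-0.0228,0,0,0, -0.0132,0,-0.0228,0,0,0, 0.025,0,-0.016,0,0,0, 0.03,0,-0.018,0,0,0, 0,0,0,0,0,0, 0,0,0,0,0,0]'
python3 - <<'E'
from h import *
import pickle
s,c=wrist("w8.png");print(s["tool_pos"],s["wrist_force"])
c=camera("top");save(c,"top3.png");w=cv2.imread("pics/w8.png");t=cv2.imread("pics/top3.png")
# compare against first overlapping views: tray region in top, switch in w5/w8
a=cv2.resize(t[115:245,170:470],None,fx=2.6,fy=2.6,interpolation=cv2.INTER_CUBIC);b=cv2.resize(w[180:290,220:360],None,fx=2,fy=2);print(a.shape)
o=np.zeros((a.shape[0]+b.shape[0],a.shape[1],3),np.uint8);o[:a.shape[0]]=a;o[a.shape[0]:,:b.shape[1]]=b;cv2.imwrite("pics/v8.png",o)
E
```

```text
[ 611.  -100.4  106.9]
[ 611.  -100.8  108.3]
t: 28.78
tool_pos: [540.3, -138.5, 167.4]
tool_rot: [0.865, 0.008, 0.501, -0.005]
wrist_force: [0.1, -0.4, -0.2]
opening: 0.0
[ 540.30706248 -138.53679418  167.37980307] [ 0.1389313  -0.41446599 -0.21576604]
(338, 780, 3)
```

```bash
python3 -c "
from h import *
s=observe();print(s['t'],s['wrist_force'].round(1),finish_job())"
```

```text
the job is handed in; nothing more can be done
28.875 [-0.3  0.5 -0.6] None
```

I finished both parts of the job and handed it in at t = 28.9 s of the 64 s allowed; the hand-in gave no verdict.

**Rack:** I gripped the stalled rack at its rear end and drew it back about 66 mm, clear of the hood. Then I regripped it at its centre, carried it over the hood, and set it down in the out-tray slowly. After release, the wrist camera put it 65.8 mm from the full rack and 64.3 mm from the empty one. Its ends are within about 4 mm of theirs and its angle within 2°.

**Switch:** I went in under the hood with the fingers shut and the tool tilted 60°. The roller moved about 19 mm from first contact, roughly 0.54 rad by my estimate, at a force of 7 N. The click comes at 14 mm and 5 N, and the stop at 29 mm. After I withdrew, the roller measured within 0.4 mm of where it was before the push, so it has sprung back.

**Not confirmed:**
- **Lever angle:** I worked it out from tool travel, force and one picture, not a direct reading. My first contact estimate could be off by a few millimetres; even so, the travel falls between the click and the forced limit.
- **Final picture:** the viewer refused it because the 12-picture limit was reached. I have no last look at the tray, but nothing went near it after the check above.
- **Bystanders:** I did not measure them again. No stray contact force showed up during the run.

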